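# Lamp check of the bench steriliser with the sensor paddle

## Task

Check the lamp of the bench steriliser: press its spring plunger all the way down to start the lamp timer and let it come back up, then take the flat-handled sensor paddle from the tool stand and lower its blade through the narrow slot in the steriliser's top. Finish while still holding the paddle there, upright and still, with well over half of its blade below the top plate but the handle clear of the plate, hanging from the gripper without leaning hard on the slot. Do not let go, and leave the round-handled spatula and the other loose things where they are.

Things in the scene. Friction and masses are not known exactly. Their poses are not given: they have to be found in the camera images.
- steriliser: low white box fixed to the bench, 200 mm along x, 220 along y, 125 high, flat top; origin at the centre of its underside, z up. The slot is towards its +y end and the plunger towards its -y end, 100 mm apart. Its +x wall is glass. Turned by up to 0.35 rad either way, left or right of the robot's centre line.
- slot (a point): centre of the slot mouth, level with the steriliser's top face; axes as the steriliser's. The slot goes straight down through the 12 mm top plate: a 45 degree lead-in, 18 mm along x by 42 along y at the top face, narrows over 5 mm to a throat 8 x 32 mm, 7 mm deep. Below is a hollow chamber 101 mm deep, where the blade's foot meets nothing.
- plunger (a joint): travel of the plunger: 0 up at rest, 0.012 m fully down at its stop. A spring brings it back up; it takes 2.4 N to start it and 8 N to hold it at the stop.
- plunger_top (a point): centre of the top of the plunger's steel mushroom head (36 mm across), 38 mm above the steriliser's top face when up; moves with the plunger. It is pressed vertically down. A grey collar 44 mm across and 12 mm high surrounds its stem.
- stand: grey block fixed to the bench, 80 mm along x, 140 along y, 48 high, origin at the centre of its underside; two wells along its y at -35 and +35 mm, each 9 x 33 mm, 40 mm deep (floor 8 mm above the bench). One holds the paddle, the other the spatula, either way round. Turned by up to 0.5 rad either way.
- paddle: loose sensor paddle, 70 to 140 g, upright in a well of the stand. Steel blade 6 mm along x, 30 along y, 80 long (z 0 to 80 mm) with a small round black sensor near its foot; above it a white rectangular handle 20 mm along x, 36 along y (z 80 to 125 mm), too big for the slot. Origin: centre of the blade's foot, z up. Same after half a turn. May lean a few degrees.
- paddle_grip (a point): middle of the paddle's handle, 105 mm above the foot; same axes as the paddle.
- spatula: loose bystander in the stand's other well, 70 mm from the paddle: same steel blade, but a round white knob handle (28 mm across, top 127 mm above its foot). Origin at the centre of its foot.
- specimen_jar: loose bystander, jar 36 mm across, 60 mm tall, between steriliser and stand; origin under its centre.
- reagent_bottle: loose bystander, bottle 64 mm across, 150 mm tall, beyond the task's things; origin under its centre.
- beaker: loose bystander, glass beaker 72 mm across, 90 mm tall, beyond the task's things; origin under its centre.
- dish: loose bystander, shallow glass dish 60 mm across, 14 mm tall, at the robot's right; origin under its centre.
- slide_box: loose bystander, black box 90 x 170 x 35 mm at the robot's left; origin under its centre.

How it is judged:
On the way, in this order (a step that is already met when the one before it is completed fails the run):
1. the plunger is pressed down to its stop (at least 10.5 of its 12 mm) (value of joint plunger above 0.0105 m), for 0.1 s.
2. after that, the paddle's blade is held in the slot, the plunger back up (z of paddle in the frame of slot between -0.077 and -0.038 m and x of paddle in the frame of slot between -0.007 and 0.007 m and y of paddle in the frame of slot between -0.007 and 0.007 m and angle between paddle's own z axis and vertical below 0.14 rad and contact force between the fingers and paddle above 2 N and contact force between paddle and steriliser below 15 N and linear speed of paddle below 0.03 m/s and value of joint plunger below 0.003 m), for 0.2 s.
At the end, for the whole second after the job is handed in: Gripper holds the paddle (over 2 N), foot 38 to 77 mm below the steriliser top and within 7 mm of the slot centre along each slot axis, upright within 8 degrees, under 0.03 m/s, touching the steriliser with under 15 N; plunger up within 3 mm (all of step 2); the arm keeps its last pose, push and grip.
It fails at once if a loose bystander is moved by more than 30 mm (distance of any of spatula, specimen_jar, reagent_bottle, beaker, dish, slide_box from where it was at the start of the episode above 0.03 m).
It fails at once if a loose bystander is tipped over (angle between any of spatula, specimen_jar, reagent_bottle, beaker, dish, slide_box's own z axis and vertical above 0.5 rad).
It also fails if it takes over 54 s, if anything falls off the work surface, if the arm or the gripper's body presses on something with over 40 N, if the wrist force passes 120 N, or if a joint passes its speed limit or range.

## Robot

A 6-joint arm with a two-finger parallel gripper is mounted at the origin on the work surface. World frame = base frame: x ahead of the robot, y to its left, z up, the work surface at z = 0. Lengths are in m, angles in rad, forces in N, time in s.
With the tool pointing down it reaches from about 0.35 to 0.975 m from the base axis. Payload 4.9 kg.
Tool frame: the origin (TCP) lies on the centre line of the jaws, within the pads' length; the fingertips stand ctrl.nose_length ahead of it and the grasp point (between the pads) lies 2 mm behind it (ctrl.nose_length is the distance from the TCP to the fingertips, in m); z points along the fingers, y is the direction in which the jaws open and shut (so a half turn about z gives the same grasp; the last joint's range is limited). The gripper opens to 85 mm and grips with 20 to 120 N. Pads are 22 mm wide; open, the fingers measure 114 mm over their backs; the gripper's body (76 mm by 85 mm) begins 54 mm behind the grasp point. The pads swing forward as they close: fully open they stand 13 mm farther back than shut.
Start: joints at [1.029, 0.053, 1.613, -0, 1.476, -0.119], TCP at [0.256, 0.57, 0.248] pointing down, gripper open.
Joint ranges: [-3.01, 3.01], [-1.01, 2.22], [0.06, 2.58], [-1.02, 4.17], [0.09, 2.62], [-3.14, 3.14]. Speed limits (rad/s): [2.57, 2.57, 3.14, 3.14, 3.14, 3.14].

## Interface

Orientations are given as a rotation vector (axis times angle).
In Python, from station import sensors, get_image, order, ctrl gives the robot as it stands.
- The arm moves only by the tool move_arm, never from a script. Its argument "increments" is a list of rows, each a list of 5 numbers: the shift along the tool's x, y, z in cm, then the turn about the tool's z in degrees, then the finger opening in cm, from 0 to 8.54. In form: [[dx, dy, dz, twist, gripper], ...]. A call has 1 to 5 rows; each row is the pose to reach, as a shift and turn from the pose commanded when the call began, along the tool's axes at that moment; what a row does not reach only later rows make up. A row lasts 1/8 s, in which the tool goes at most 62.5 mm and 10.7 degrees, less where a joint would pass 70% of its speed; a pose out of reach is approached as far as the arm can. A call with a gripper value outside its range is refused whole. The fingers move at their own pace and stop on an object; "newtons" is the grip in N (left out, the last holds). Time passes only in rows, so rows that repeat a pose let the fingers close. It gives the time, the measured TCP pose, the force and the opening at its end, in the units of the state.
- sensors.get_obs(): the state, without advancing time (a new reading comes with each control period).
- get_image(name): name is "side" or "top"; returns a dict with "image" (420x560x3 uint8, red, green, blue), "K" (3x3 intrinsics, pixels), "R" (3x3) and "t" (3): a world point X has camera coordinates R X + t. Camera axes: x right, y down, z forward; pixel columns grow to the right and rows downward; lengths in m; the calibration is good to about 2 mm. A picture is of the moment at which its call begins. There is no depth.
- order.finish_job(): hands the job in, once; it reports no verdict.
The state is a dict: "t": time; "q": joint angles; "dq": joint speeds; "effort": joint torques, N m; "tool_pos": TCP position; "tool_rot": TCP orientation; "contact_force": force on the tool from outside, world axes, zero at the start; "wrist_torque": the same for the moment, N m; "opening": finger opening in m.
Only numpy, scipy, OpenCV 4.12 (cv2) and the standard library are available. Lean on these libraries where they do the work, as an engineer would, in place of code of your own. Each camera call takes 0.05 s, during which the arm holds its last target.

## Working session

There is one attempt and no reset: what is moved stays moved. The work goes in short steps, Python scripts to look and compute and a tool call to move; the robot and the scene stay as the last step left them, time stands still between calls to the robot, and variables do not carry over. Pictures are saved under pics/ and viewed, and the job is handed in when it is done.

Besides the shell and the picture viewer there is one more tool, called after ">>>" as name(argument=value, ...), one argument or row to a line, values as JSON. move_arm: Moves the arm, as the interface text tells. Its arguments: {"type":"object","properties":{"increments":{"type":"array"},"newtons":{"type":"number"}},"required":["increments"]}

```bash
mkdir -p pics; ls; python3 - <<'E'
from station import sensors,get_image,order,ctrl
import cv2,numpy as np
print(sensors.get_obs()); print(ctrl.nose_length)
for n in("side","top"):
    d=get_image(n); cv2.imwrite(f"pics/{n}0.png",d["image"][:,:,::-1]); np.savez(f"pics/{n}0.npz",**d)
    print(n,d["K"],d["R"],d["t"], -d["R"].T@d["t"])
E
```

```text
pics
{'t': 0.0, 'q': array([ 1.02899777e+00,  5.33585660e-02,  1.61429368e+00, -3.77386324e-06,
        1.47599435e+00, -1.19002048e-01]), 'dq': array([-0.00078462,  0.00022226,  0.00116657, -0.00017712,  0.00045153,
       -0.00148326]), 'effort': array([-1.17653258e-04, -3.93684053e+01, -3.70173526e+01, -2.41246507e-04,
        7.21282893e-03, -3.72272530e-05]), 'tool_pos': array([0.25614214, 0.56945856, 0.24706211]), 'tool_rot': array([-6.59051759e-01, -3.07100665e+00,  3.05309426e-03]), 'contact_force': array([ 0.83991993, -0.08180213,  0.99216553]), 'wrist_torque': array([ 0.0255373 , -0.00473967,  0.00470937]), 'opening': 0.08542928665333663}
0.017
side [[495.87758333   0.         273.32888358]
 [  0.         495.87758333 215.74821472]
 [  0.           0.           1.        ]] [[ 0.77601396 -0.63061482  0.01128192]
 [-0.43279703 -0.54542705 -0.7177716 ]
 [ 0.45879087  0.552118   -0.69618723]] [-0.44993217  0.37238335  1.44511811] [-0.15268694 -0.87850166  1.27843506]
top [[485.38159374   0.         279.18304314]
 [  0.         485.38159374 221.43945517]
 [  0.           0.           1.        ]] [[-0.02622708 -0.99953748 -0.01539375]
 [-0.98672614  0.0283535  -0.15989874]
 [ 0.16026125  0.01099574 -0.98701339]] [0.06388105 0.60339771 1.88442287] [0.29506375 0.02602244 1.9574165 ]
```

View pics/side0.png

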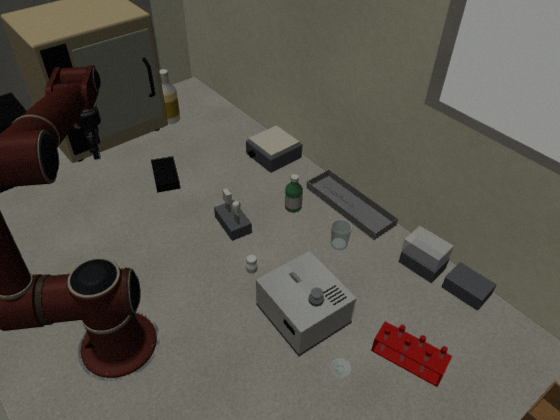

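View pics/top0.png

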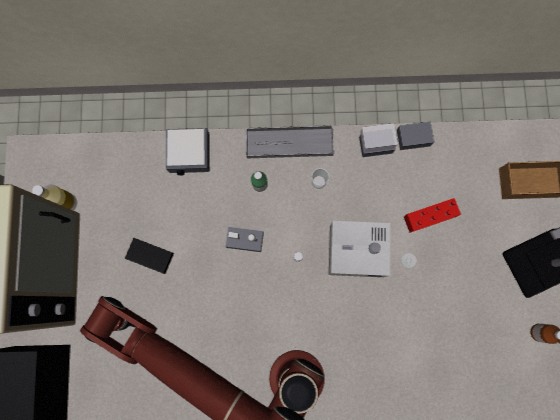

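The top view shows the steriliser near (360,248), with the slot at (347,247) and the plunger at (375,248). The stand is near (245,239). Its left handle at (233,235) looks rectangular, so it should be the paddle. I'll zoom in for measurement.

```bash
python3 - <<'E'
import cv2
t=cv2.imread("pics/top0.png");s=cv2.imread("pics/side0.png")
def c(im,x0,y0,w,h,k,n): cv2.imwrite(n,cv2.resize(im[y0:y0+h,x0:x0+w],None,fx=k,fy=k,interpolation=cv2.INTER_CUBIC))
c(t,322,212,76,72,8,"pics/t_st.png")
c(t,215,215,60,45,12,"pics/t_stand.png")
c(s,245,245,120,110,6,"pics/s_st.png")
c(s,205,180,60,65,9,"pics/s_stand.png")
E
```

```text
(no output)
```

View pics/t_st.png

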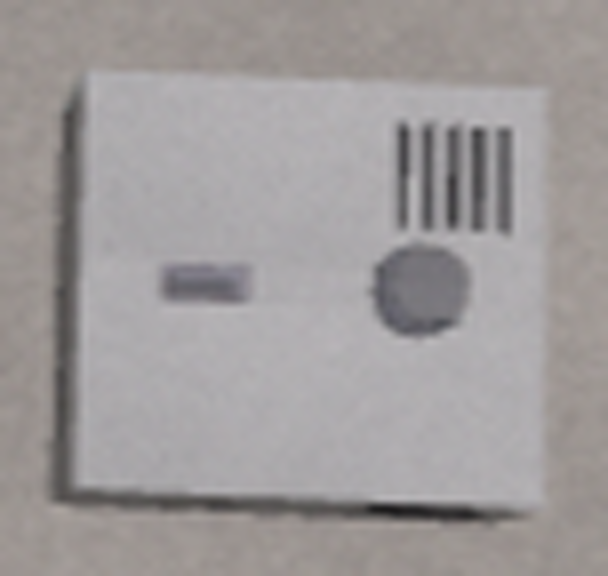

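View pics/t_stand.png

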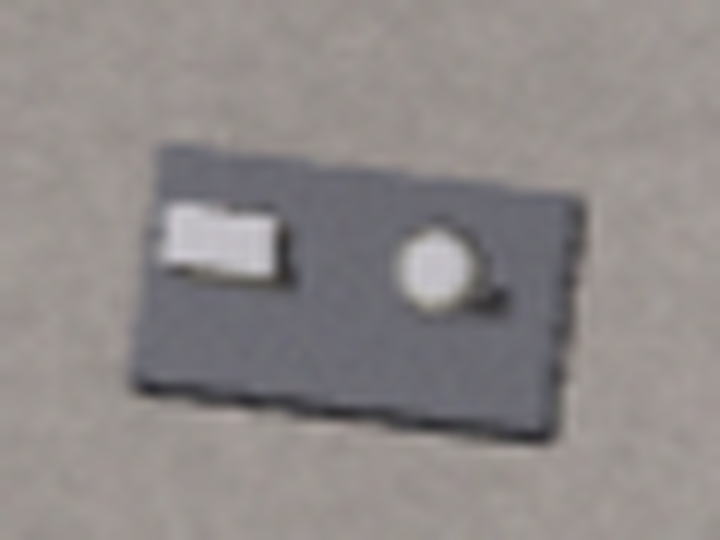

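View pics/s_st.png

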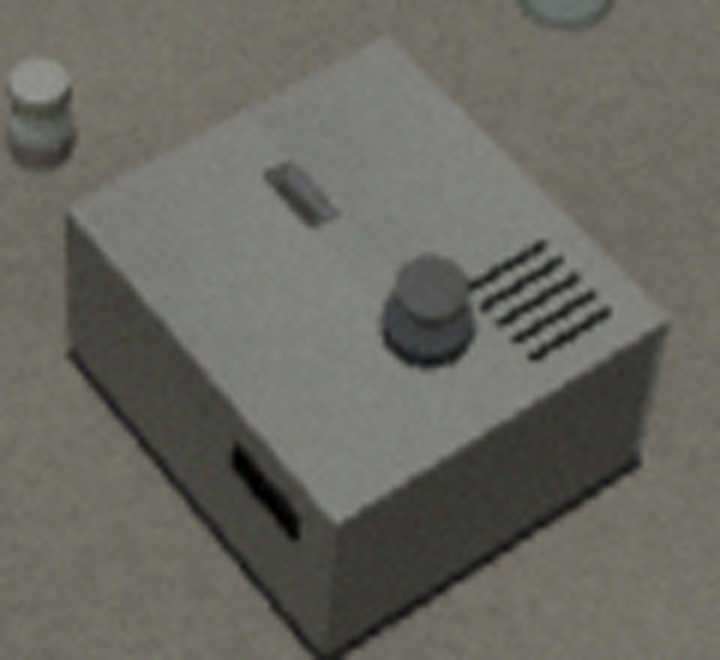

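View pics/s_stand.png

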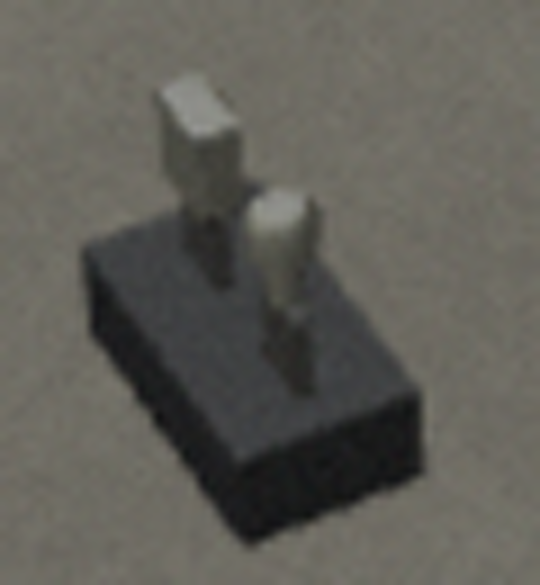

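```bash
cat > h.py <<'E'
import numpy as np,cv2
from scipy.optimize import least_squares
C={n:dict(np.load(f"pics/{n}0.npz")) for n in("side","top")}
def proj(n,X):
    c=C[n];p=c["K"]@(c["R"]@np.asarray(X,float)+c["t"]);return p[:2]/p[2]
def ray(n,uv,z):
    c=C[n];d=c["R"].T@np.linalg.solve(c["K"],[uv[0],uv[1],1]);o=-c["R"].T@c["t"];return o+d*(z-o[2])/d[2]
def un(p,x0,y0,k): return ((p[0]+.5)/k-.5+x0,(p[1]+.5)/k-.5+y0)
def tri(a,b):
    f=lambda X:np.r_[proj("top",X)-a,proj("side",X)-b]
    r=least_squares(f,[.5,.0,.1]);return r.x,r.fun
def fit(obs,loc,x0):
    # obs list (view,name,uv)
    def f(p):
        c,s=np.cos(p[2]),np.sin(p[2]);o=[]
        for v,n,uv in obs:
            l=loc[n];o+=list(proj(v,[p[0]+c*l[0]-s*l[1],p[1]+s*l[0]+c*l[1],l[2]])-uv)
        return np.array(o)
    r=least_squares(f,x0,loss="soft_l1");return r.x,f(r.x).reshape(-1,2)
E
python3 - <<'E'
from h import *
np.set_printoptions(precision=4,suppress=True)
T=lambda p:un(p,322,212,8);S=lambda p:un(p,245,245,6)
loc={"pp":(.1,.11,.125),"pm":(.1,-.11,.125),"mm":(-.1,-.11,.125),"mp":(-.1,.11,.125),"slot":(0,.05,.125),"pl":(0,-.05,.163)}
obs=[("top",n,T(p)) for n,p in dict(pp=(85,70),pm=(547,90),mm=(540,500),mp=(75,487),slot=(206,283),pl=(421,289)).items()]
obs+=[("side",n,S(p)) for n,p in dict(pp=(385,37),mp=(68,210),mm=(342,523),pm=(668,323),slot=(301,195),pl=(433,286)).items()]
for o in(obs,obs[:6],obs[6:]):
    p,r=fit(o,loc,[.5,-.1,0]);print("ster",p);print(r.T)
    c,s=np.cos(p[2]),np.sin(p[2])
    print("slot",p[0]-s*.05,p[1]+c*.05,"pl",p[0]+s*.05,p[1]-c*.05)
print("slot tri",tri(T((206,283)),S((301,195))),"pl",tri(T((421,289)),S((433,286))))
T=lambda p:un(p,215,215,12);S=lambda p:un(p,205,180,9)
loc={"pp":(.04,.07,.048),"pm":(.04,-.07,.048),"mm":(-.04,-.07,.048),"mp":(-.04,.07,.048)}
obs=[("top",n,T(p)) for n,p in dict(pp=(163,145),pm=(582,195),mm=(550,435),mp=(135,382)).items()]
obs+=[("side",n,S(p)) for n,p in dict(mp=(85,250),mm=(240,462),pm=(420,393)).items()]
p,r=fit(obs,loc,[.5,.2,0]);print("stand",p);print(r.T)
c,s=np.cos(p[2]),np.sin(p[2])
for w in(.035,-.035):print("well",p[0]-s*w,p[1]+c*w)
print("paddle top",tri(T((222,240)),S((200,105))),ray("top",T((222,240)),.133))
print("spat top",tri(T((437,264)),S((283,203))),ray("top",T((437,264)),.135))
a=[ray("top",T(q),.133)[:2] for q in((172,200),(280,213),(272,280),(162,263))];print(np.array(a))
E
```

```text
ster [ 0.4869 -0.2576 -0.0678]
[[-0.4273 -0.3687  0.2217 -0.4707 -0.3213  1.1174 -0.1327 -0.7157 -0.9403
   0.2722 -0.1886 -0.072 ]
 [-0.7469 -1.0272  0.4012 -0.371  -0.7207 -1.5238  0.2525  0.2474  1.1611
  -0.0865  0.722   0.1289]]
slot 0.49023897878409806 -0.20767307858529677 pl 0.48346674670418677 -0.30744349941560006
ster [ 0.4842 -0.2578 -0.0715]
[[-0.2302 -0.1608  0.2323 -0.4701 -0.2196  1.2266]
 [-0.1541 -0.2191  1.2297  0.2345 -0.0619 -0.7499]]
slot 0.4877257445113801 -0.20793545372464664 pl 0.4805799987567751 -0.3076798185660278
ster [ 0.4885 -0.257  -0.067 ]
[[ 0.1033 -0.3978 -0.5791  0.5346  0.0973  0.2346]
 [-0.1142 -0.1298  0.6771 -0.5496  0.3253 -0.3156]]
slot 0.4918809095043613 -0.20706975571305786 pl 0.48518210892669594 -0.3068451337921244
slot tri (array([ 0.4883, -0.2089,  0.1308]), array([ 0.2222, -0.3791, -0.3378,  0.0632])) pl (array([ 0.4819, -0.3057,  0.1623]), array([ 0.649 , -1.0642, -0.9223,  0.1792]))
stand [ 0.5422  0.1882 -0.1483]
[[-0.0614 -0.1608 -0.0662 -0.521  -0.8035 -0.3451  0.0474]
 [-0.5161 -0.5254 -0.6183 -0.4363  0.7515  1.3567  0.8016]]
well 0.5473686450977889 0.22278215451471223
well 0.5370266926087591 0.15355034088315517
paddle top (array([0.547 , 0.2212, 0.1391]), array([ 0.2599, -0.501 , -0.5098,  0.0847])) [0.5459 0.2228 0.133 ]
spat top (array([0.5371, 0.1531, 0.1424]), array([ 0.2839, -0.5375, -0.5366,  0.0907])) [0.5361 0.1547 0.135 ]
[[0.5592 0.2385]
 [0.554  0.2043]
 [0.5327 0.2071]
 [0.5391 0.2419]]
```

Both views agree to about 2 mm:

| Feature | Position (m) | Yaw (rad) |
|---|---|---|
| Slot | (0.489, -0.208) | -0.068 |
| Plunger | (0.482, -0.307) | n/a |
| Paddle | (0.547, 0.2225) | -0.148 |

Next I'll go to the plunger with the fingers shut.

```bash
cat > g.py <<'E'
import sys,numpy as np
from scipy.spatial.transform import Rotation as Ro
from station import sensors,ctrl
o=sensors.get_obs();R=Ro.from_rotvec(o["tool_rot"]).as_matrix()
x,y,z,yaw=map(float,sys.argv[1:5]) # yaw deg = world angle of tool y
d=R.T@(np.array([x,y,z])-o["tool_pos"])*100
cur=np.degrees(np.arctan2(R[1,1],R[0,1]))
tw=-((yaw-cur+90)%180-90)
print("inc cm",d.round(2),"twist",round(tw,2),"yaw",cur.round(2),"tilt",np.degrees(np.arccos(-R[2,2])).round(2))
print("t",o["t"],"F",o["contact_force"].round(2),"open",o["opening"].round(4),"nose",ctrl.nose_length,"pos",o["tool_pos"].round(4),"q",o["q"].round(2))
E
python3 g.py .482 -.307 .25 -3.9
```

```text
inc cm [-56.56 -70.66  -0.16] twist 69.67 yaw 65.77 tilt 0.11Traceback (most recent call last):
  File "g.py", line 10, in <module>
    print("t",o["t"],"F",o["contact_force"].round(2),"open",o["opening"].round(4),"nose",ctrl.nose_length,"pos",o["tool_pos"].round(4),"q",o["q"].round(2))
                                                            ^^^^^^^^^^^^^^^^^^
AttributeError: 'float' object has no attribute 'round'
```

>>> move_arm(
  increments=[
    [-3.5,-4.4,0,8,0],
    [-7,-8.8,0,16,0],
    [-10.5,-13.2,0,24,0],
    [-14,-17.6,0,32,0],
    [-17.5,-22,0,40,0],
  ],
  newtons=40,
)

```text
t: 0.72
tool_pos: [0.3256, 0.2957, 0.2478]
tool_rot: [1.675, 2.658, -0.001]
contact_force: [0.9, 0.4, 1.6]
opening: -0.0
```

```bash
sed -i 's/o\["opening"\].round(4)/round(o["opening"],4)/' g.py; python3 g.py .482 -.307 .25 -3.9
```

```text
inc cm [-61.12 -11.89  -0.2 ] twist 29.45 yaw 25.55 tilt 0.03
t 0.725 F [0.86 0.44 1.63] open -0.0 nose 0.017 pos [0.3256 0.2957 0.2478] q [ 0.57 -0.42  2.02 -0.    1.53  0.12]
```

>>> move_arm(
  increments=[
    [-5.5,-1.0,0,6,0],
    [-11,-2.1,0,12,0],
    [-16.5,-3.2,0,18,0],
    [-22,-4.3,0,24,0],
    [-27.5,-5.4,0,29.5,0],
  ],
)

```text
t: 1.35
tool_pos: [0.3966, 0.0246, 0.2481]
tool_rot: [2.296, 2.144, 0.001]
contact_force: [1.4, 0.6, 0.9]
opening: -0.0003
```

```bash
python3 g.py .482 -.307 .25 -3.9
```

```text
inc cm [-32.5   10.78  -0.19] twist -0.01 yaw -3.91 tilt 0.03
t 1.35 F [1.39 0.56 0.86] open -0.0003 nose 0.017 pos [0.3966 0.0246 0.2481] q [-0.13 -0.54  2.11  0.    1.58 -0.06]
```

>>> move_arm(
  increments=[
    [-5.5,1.8,0,0,0],
    [-11,3.6,0,0,0],
    [-16.5,5.4,0,0,0],
    [-22,7.2,0,0,0],
    [-27.5,9.1,0,0,0],
  ],
)

```text
t: 1.98
tool_pos: [0.4696, -0.2558, 0.2478]
tool_rot: [-2.293, -2.147, -0.0]
contact_force: [0.8, 0.1, 0.9]
opening: 0.0
```

>>> move_arm(
  increments=[
    [-4.5,1.7,1,0,0],
    [-4.5,1.7,4,0,0],
    [-4.5,1.7,4.5,0,0],
  ],
)

```text
t: 2.35
tool_pos: [0.4822, -0.2993, 0.1999]
tool_rot: [-2.289, -2.143, 0.001]
contact_force: [-0.7, 1.6, 0.4]
opening: 0.0001
```

```bash
python3 g.py .482 -.307 .18 -3.9; python3 - <<'E'
from station import get_image
import cv2
for n,(x,y,w,h,k) in dict(side=(245,220,130,130,4.5),top=(300,190,110,100,5.5)).items():
    im=get_image(n)["image"][y:y+h,x:x+w,::-1]
    cv2.imwrite(f"pics/{n}1.png",cv2.resize(im,None,fx=k,fy=k,interpolation=cv2.INTER_CUBIC))
E
```

```text
inc cm [-0.78  0.04  1.99] twist 0.13 yaw -3.77 tilt 0.36
t 2.35 F [-0.75  1.58  0.44] open 0.0001 nose 0.017 pos [ 0.4822 -0.2993  0.1999] q [-0.69 -0.05  1.79  0.    1.4  -0.62]
```

View pics/side1.png

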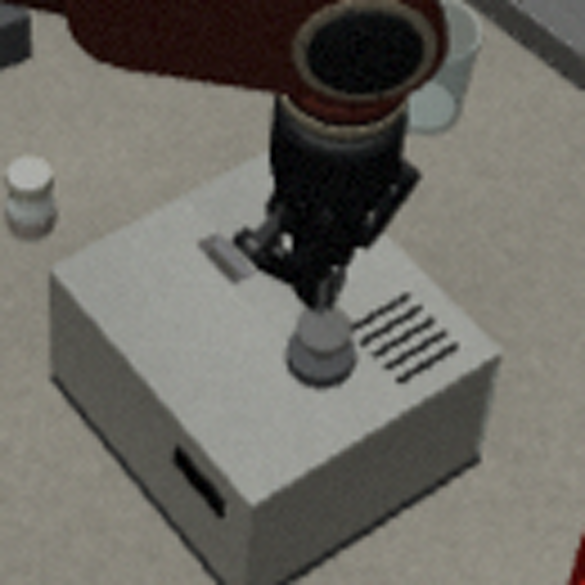

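View pics/top1.png

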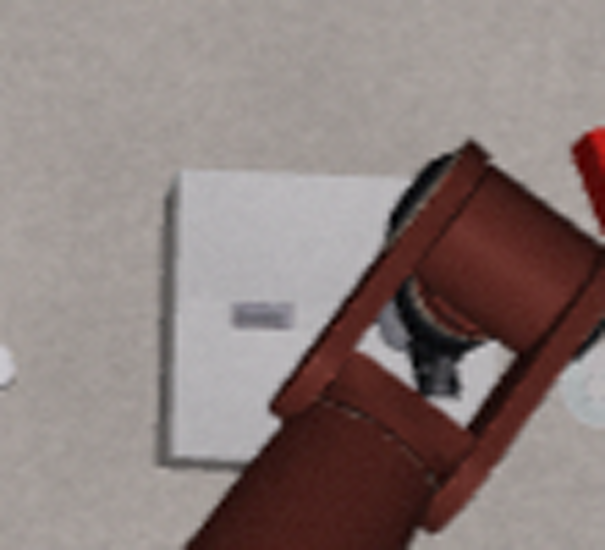

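The closed fingertips are just above the head, about 7 mm towards the slot from its centre. I'll shift over it and press.

>>> move_arm(
  increments=[
    [-0.7,0,0.8,0,0],
    [-0.7,0,1.6,0,0],
    [-0.7,0,2.2,0,0],
    [-0.7,0,2.6,0,0],
    [-0.7,0,2.9,0,0],
  ],
)

```text
t: 3.08
tool_pos: [0.4832, -0.3068, 0.1748]
tool_rot: [-2.292, -2.148, 0.0]
contact_force: [-2.3, 1.4, 5.3]
opening: 0.0003
```

```bash
python3 g.py .482 -.307 .168 -3.9
```

```text
inc cm [-0.03 -0.12  0.68] twist 0.18 yaw -3.72 tilt 0.02
t 3.075 F [-2.3   1.43  5.29] open 0.0003 nose 0.017 pos [ 0.4832 -0.3068  0.1748] q [-0.7  -0.02  1.81  0.    1.35 -0.63]
```

>>> move_arm(
  increments=[
    [0,0,0.3,0,0],
    [0,0,0.5,0,0],
    [0,0,0.7,0,0],
    [0,0,0.7,0,0],
  ],
)

```text
t: 3.58
tool_pos: [0.4832, -0.3068, 0.1683]
tool_rot: [-2.292, -2.148, -0.0]
contact_force: [-3.8, 3.1, 7.3]
opening: -0.0001
```

>>> move_arm(
  increments=[
    [0,0,0.1,0,0],
    [0,0,0.2,0,0],
    [0,0,0.2,0,0],
  ],
)

```text
t: 3.95
tool_pos: [0.4833, -0.3069, 0.168]
tool_rot: [-2.292, -2.148, 0.0]
contact_force: [-5.3, 5.4, 12.8]
opening: 0.0002
```

The tool stopped at z = 0.168 and the force jumped to 12.8 N, so the plunger is on its stop. I'll hold briefly and then lift.

>>> move_arm(
  increments=[
    [0,0,0.05,0,0],
    [0,0,0.05,0,0],
    [0,0,-2,0,0],
    [0,0,-6,0,0],
    [0,0,-9,0,0],
  ],
)

```text
t: 4.58
tool_pos: [0.4836, -0.3072, 0.257]
tool_rot: [2.291, 2.147, 0.0]
contact_force: [0.2, 0.0, -0.1]
opening: 0.0002
```

```bash
python3 g.py .547 .2225 .26 -8.5
```

```text
inc cm [53.27  2.89 -0.36] twist 4.78 yaw -3.72 tilt 0.11
t 4.575 F [ 0.23  0.03 -0.13] open 0.0002 nose 0.017 pos [ 0.4836 -0.3072  0.257 ] q [-0.7  -0.08  1.73 -0.    1.49 -0.63]
```

>>> move_arm(
  increments=[
    [5.4,0.3,0,1,6],
    [10.8,0.6,0,2,7],
    [16.2,0.9,0,3,8.5],
    [21.6,1.2,0,4,8.5],
    [27,1.5,0,4.8,8.5],
  ],
)

```text
t: 5.2
tool_pos: [0.5159, -0.0368, 0.2554]
tool_rot: [2.38, 2.049, 0.001]
contact_force: [1.0, 0.4, 0.0]
opening: 0.0853
```

```bash
python3 g.py .547 .2225 .26 -8.5
```

```text
inc cm [26.11 -0.79 -0.47] twist -0.07 yaw -8.57 tilt 0.07
t 5.2 F [0.95 0.44 0.01] open 0.0853 nose 0.017 pos [ 0.5159 -0.0368  0.2554] q [-0.22 -0.21  1.85  0.    1.5  -0.07]
```

>>> move_arm(
  increments=[
    [5.4,-0.2,0,0,8.5],
    [10.8,-0.3,0,0,8.5],
    [16.2,-0.5,0,0,8.5],
    [21.6,-0.6,0,0,8.5],
    [26.1,-0.8,0,0,8.5],
  ],
)

```text
t: 5.82
tool_pos: [0.5466, 0.2229, 0.2552]
tool_rot: [2.379, 2.051, 0.001]
contact_force: [0.0, -0.5, -0.5]
opening: 0.0853
```

```bash
python3 g.py .547 .2225 .115 -8.5; python3 - <<'E'
from station import get_image
import cv2
for n,(x,y,w,h,k) in dict(side=(170,140,130,110,5),top=(190,180,160,110,5)).items():
    I=get_image(n)["image"][:,:,::-1]; cv2.imwrite(f"pics/{n}2f.png",I)
    im=I[y:y+h,x:x+w]
    cv2.imwrite(f"pics/{n}2.png",cv2.resize(im,None,fx=k,fy=k,interpolation=cv2.INTER_CUBIC))
    if n=="side": cv2.imwrite("pics/pl2.png",cv2.resize(I[245:355,245:365],None,fx=6,fy=6,interpolation=cv2.INTER_CUBIC))
E
```

```text
inc cm [-0.04  0.03 14.02] twist 0.03 yaw -8.47 tilt 0.05
t 5.825 F [ 0.02 -0.48 -0.52] open 0.0853 nose 0.017 pos [0.5466 0.2229 0.2552] q [ 0.26 -0.03  1.69 -0.    1.49  0.41]
```

View pics/side2.png

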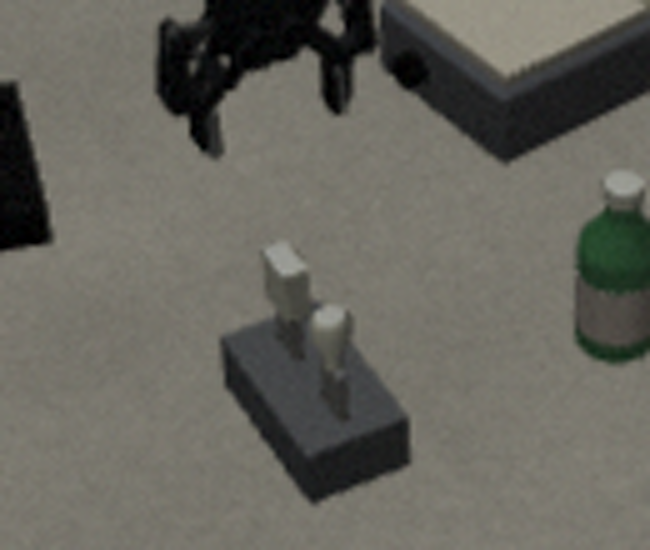

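View pics/top2.png

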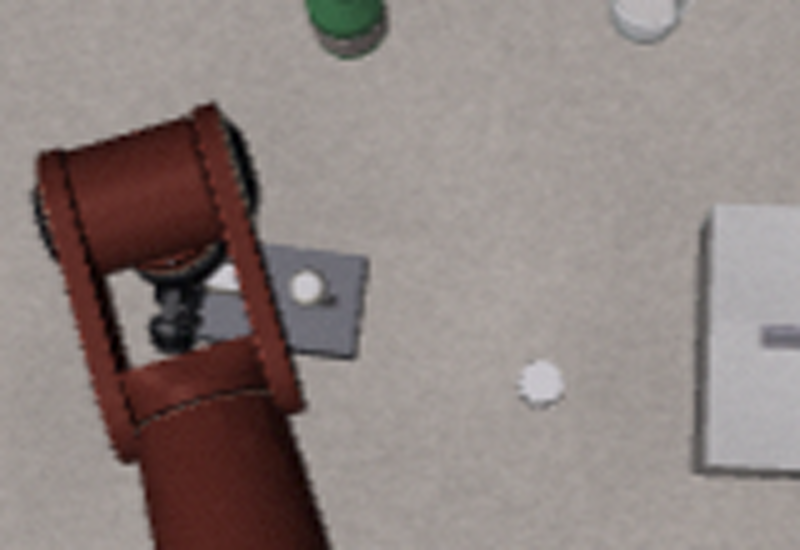

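View pics/pl2.png

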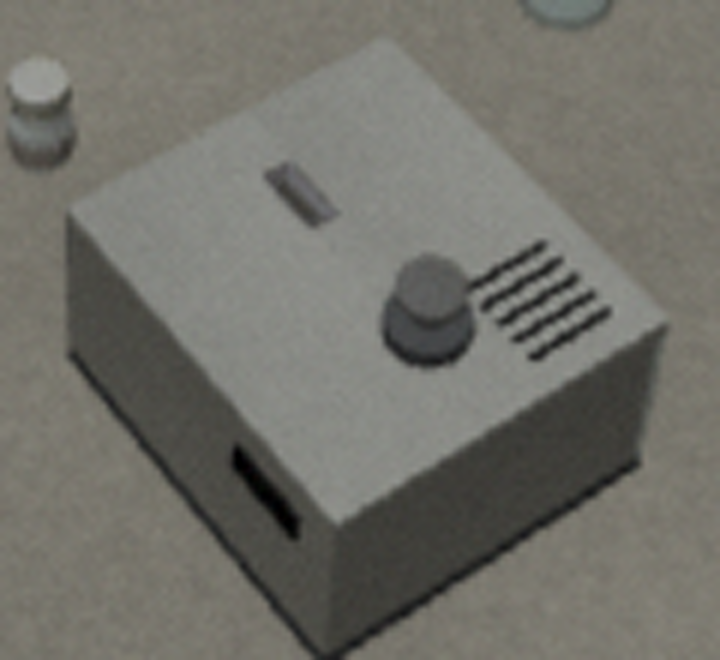

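The plunger is back up: its disc is at the same pixel, (433,286) in the crop. The gripper straddles the paddle, so I'll descend and grasp.

>>> move_arm(
  increments=[
    [0,0,4,0,8.5],
    [0,0,8,0,8.5],
    [0,0,11,0,8.5],
    [0,0,13,0,8.5],
    [0,0,14.4,0,8.5],
  ],
)

```text
t: 6.55
tool_pos: [0.5466, 0.2204, 0.1106]
tool_rot: [2.381, 2.05, -0.0]
contact_force: [-0.1, 0.9, 1.3]
opening: 0.0848
```

```bash
python3 g.py .547 .2225 .111 -8.5; python3 - <<'E'
from station import get_image
import cv2
for n,(x,y,w,h,k) in dict(side=(170,140,130,110,5)).items():
    I=get_image(n)["image"][:,:,::-1]
    cv2.imwrite(f"pics/{n}3.png",cv2.resize(I[y:y+h,x:x+w],None,fx=k,fy=k,interpolation=cv2.INTER_CUBIC))
E
```

```text
inc cm [ 0.21  0.   -0.04] twist -0.05 yaw -8.55 tilt 0.01
t 6.55 F [-0.1   0.91  1.29] open 0.0848 nose 0.017 pos [0.5466 0.2204 0.1106] q [ 0.26  0.09  1.81 -0.    1.24  0.41]
```

View pics/side3.png

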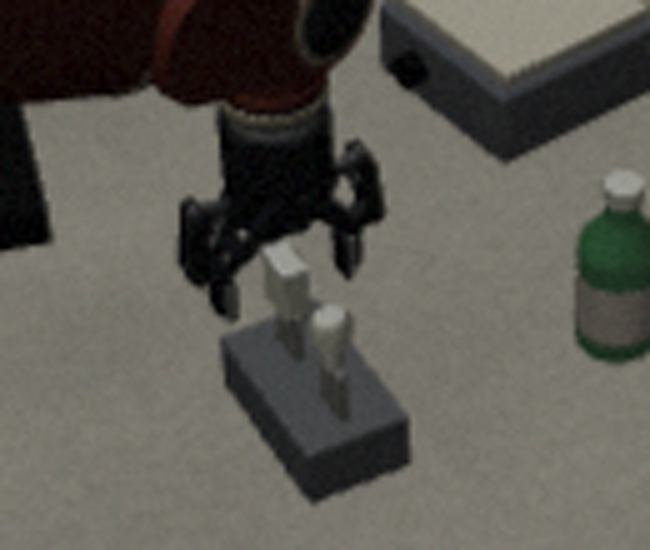

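The handle at (287,285) is midway between the fingertips, so I'll close.

>>> move_arm(
  increments=[
    [0.2,0,0,0,5],
    [0.2,0,0,0,3],
    [0.2,0,0,0,1],
    [0.2,0,0,0,1],
    [0.2,0,0,0,1],
  ],
  newtons=60,
)

```text
t: 7.22
tool_pos: [0.5477, 0.223, 0.1124]
tool_rot: [2.38, 2.049, 0.003]
contact_force: [1.2, -0.9, 3.1]
opening: 0.0196
```

>>> move_arm(
  increments=[
    [0,0,0,0,1],
    [0,0,0,0,1],
  ],
)

```text
t: 7.48
tool_pos: [0.5477, 0.223, 0.1124]
tool_rot: [2.38, 2.049, 0.003]
contact_force: [1.1, -0.0, 5.8]
opening: 0.0193
```

Grasped, with the opening at 19.3 mm. I'll lift straight up.

>>> move_arm(
  increments=[
    [0,0,-1.5,0,1],
    [0,0,-4,0,1],
    [0,0,-8,0,1],
    [0,0,-13,0,1],
    [0,0,-18.5,0,1],
  ],
)

```text
t: 8.1
tool_pos: [0.5452, 0.2225, 0.2953]
tool_rot: [-2.378, -2.048, 0.008]
contact_force: [0.8, 0.4, -1.0]
opening: 0.0192
```

```bash
python3 g.py .489 -.208 .30 -3.9; python3 - <<'E'
from station import get_image
import cv2
for n,(x,y,w,h,k) in dict(side=(170,100,130,140,4)).items():
    I=get_image(n)["image"][:,:,::-1]
    cv2.imwrite(f"pics/{n}4.png",cv2.resize(I[y:y+h,x:x+w],None,fx=k,fy=k,interpolation=cv2.INTER_CUBIC))
E
```

```text
inc cm [-43.41   0.82  -0.39] twist -4.62 yaw -8.52 tilt 0.33
t 8.1 F [ 0.81  0.41 -1.04] open 0.0192 nose 0.017 pos [0.5452 0.2225 0.2953] q [ 0.26 -0.05  1.64  0.    1.56  0.41]
```

View pics/side4.png

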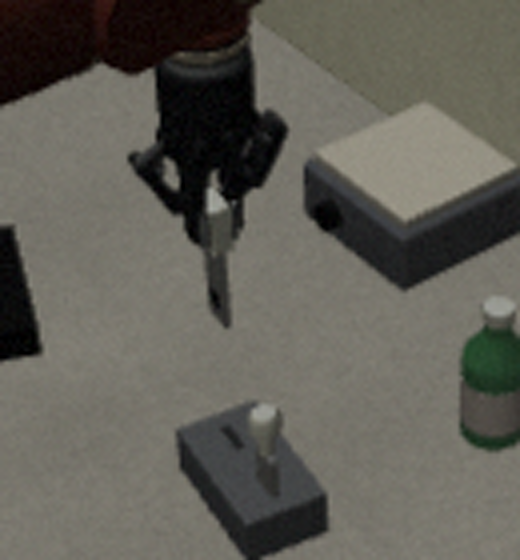

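The paddle is out of the well and held upright, and the spatula hasn't moved. I'll carry the paddle to above the slot.

>>> move_arm(
  increments=[
    [-3,0,0,0,1],
    [-8,0.2,0,-1,1],
    [-13,0.3,0,-2,1],
    [-18,0.4,0,-3,1],
    [-23,0.5,0,-4.6,1],
  ],
)

```text
t: 8.78
tool_pos: [0.5163, -0.0066, 0.2946]
tool_rot: [-2.293, -2.144, 0.003]
contact_force: [0.3, -1.1, -1.3]
opening: 0.0193
```

```bash
python3 g.py .489 -.208 .26 -3.9
```

```text
inc cm [-20.28  -1.36   3.45] twist 0.05 yaw -3.85 tilt 0.2
t 8.775 F [ 0.26 -1.11 -1.25] open 0.0193 nose 0.017 pos [ 0.5163 -0.0066  0.2946] q [-0.16 -0.23  1.8   0.    1.57 -0.09]
```

>>> move_arm(
  increments=[
    [-4.5,-0.3,0,0,1],
    [-9,-0.6,0,0,1],
    [-14,-0.9,0,0,1],
    [-18,-1.2,1.5,0,1],
    [-20.2,-1.3,3.5,0,1],
  ],
)

```text
t: 9.4
tool_pos: [0.4898, -0.2075, 0.2599]
tool_rot: [-2.297, -2.14, 0.001]
contact_force: [0.0, 0.1, -1.1]
opening: 0.0192
```

>>> move_arm(
  increments=[
    [0,0,0,0,1],
    [0,0,0,0,1],
  ],
)

```text
t: 9.65
tool_pos: [0.4907, -0.2053, 0.2609]
tool_rot: [-2.295, -2.143, -0.0]
contact_force: [0.2, -0.3, -0.0]
opening: 0.0194
```

```bash
cat > look.py <<'E'
import sys,cv2,numpy as np
from station import get_image
tag=sys.argv[1]
for n,(x,y,w,h,k) in dict(side=(235,190,120,120,5),top=(310,200,90,80,7)).items():
    I=get_image(n)["image"][:,:,::-1]; cv2.imwrite(f"pics/{n}_{tag}f.png",I)
    cv2.imwrite(f"pics/{n}_{tag}.png",cv2.resize(I[y:y+h,x:x+w],None,fx=k,fy=k,interpolation=cv2.INTER_CUBIC))
E
python3 g.py .489 -.208 .26 -3.9; python3 look.py h
```

```text
inc cm [-0.28 -0.15  0.09] twist -0.01 yaw -3.91 tilt 0.09
t 9.65 F [ 0.17 -0.29 -0.01] open 0.0194 nose 0.017 pos [ 0.4907 -0.2053  0.2609] q [-0.54 -0.18  1.81  0.    1.51 -0.47]
```

View pics/side_h.png

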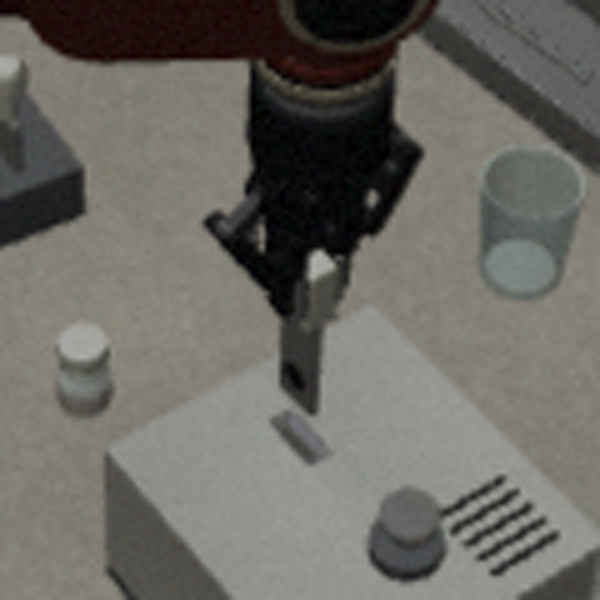

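View pics/top_h.png

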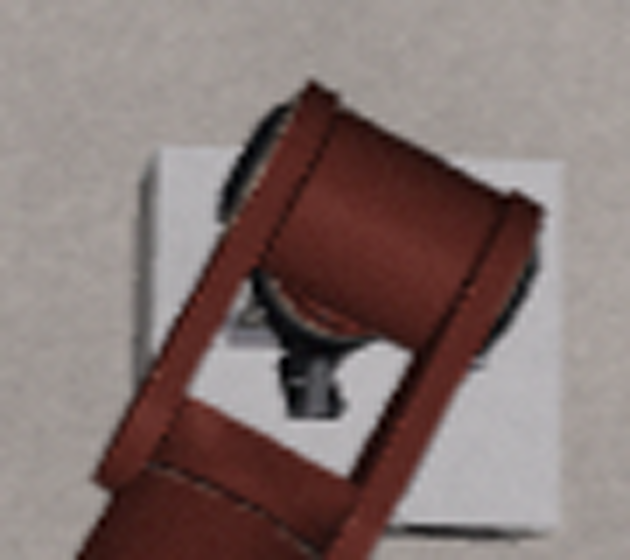

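Side view: the foot is at about (300,403) and the slot at (303,437) in the crop. I'll overlay the models to get a relative alignment.

```bash
cat > ov.py <<'E'
import sys,cv2,numpy as np
from h import *
def draw(f,out,foot,yaw,slot,syaw,x0=275,y0=240,w=50,h=60,k=10,ph=.125):
    I=cv2.imread(f);im=cv2.resize(I[y0:y0+h,x0:x0+w],None,fx=k,fy=k,interpolation=cv2.INTER_CUBIC)
    im2=im.copy()
    def P(X): p=proj("side",X);return tuple(int(v) for v in ((p-[x0,y0]+.5)*k-.5).round())
    def rect(c,yw,a,b,col):
        q=[]
        for sx,sy in((1,1),(1,-1),(-1,-1),(-1,1)):
            lx,ly=sx*a/2,sy*b/2;q.append(P([c[0]+np.cos(yw)*lx-np.sin(yw)*ly,c[1]+np.sin(yw)*lx+np.cos(yw)*ly,c[2]]))
        cv2.polylines(im2,[np.array(q)],True,col,1)
    rect(foot,yaw,.006,.03,(0,0,255)); rect(foot+[0,0,.08],yaw,.006,.03,(0,160,255)); rect(foot+[0,0,.08],yaw,.02,.036,(255,0,255));rect(foot+[0,0,.125],yaw,.02,.036,(255,0,255))
    rect(slot,syaw,.018,.042,(0,255,0)); rect(slot-[0,0,.005],syaw,.008,.032,(255,255,0))
    cv2.imwrite(out,np.hstack([im[:,:390] if False else im,im2])[:,:]) ; print(im.shape)
E
python3 - <<'E'
from ov import *
draw("pics/side_hf.png","pics/ov1.png",np.array([.4907,-.2053,.2609-.1044]),-.068,np.array([.4915,-.2075,.125]),-.068,w=40,h=60)
E
```

```text
(600, 400, 3)
```

View pics/ov1.png

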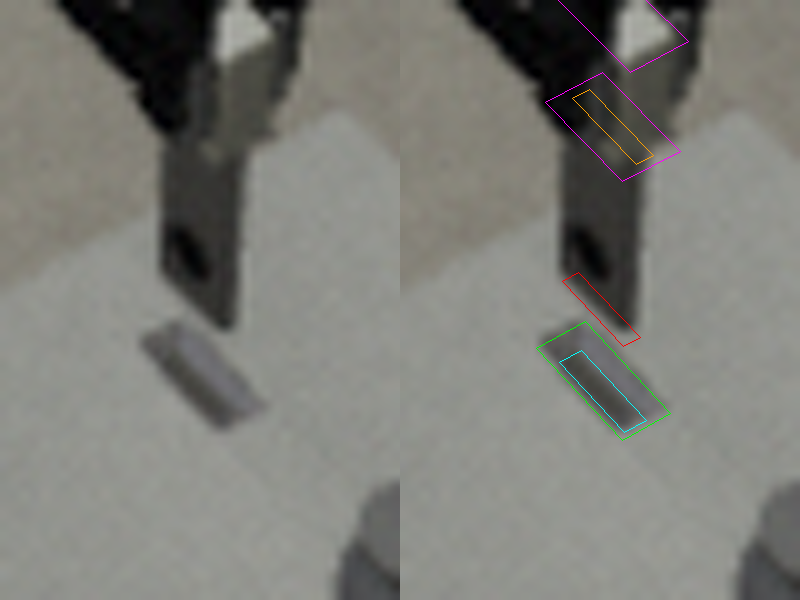

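The side camera has a common upward bias of about 0.7 px for both the foot and the slot. Relative to each other they agree within about 2 mm, which the lead-in (±6 mm) will take up. I'll descend gently to just above the mouth.

>>> move_arm(
  increments=[
    [-0.27,-0.1,0.6,0,1],
    [-0.27,-0.1,1.2,0,1],
    [-0.27,-0.1,1.8,0,1],
    [-0.27,-0.1,2.4,0,1],
    [-0.27,-0.1,2.4,0,1],
  ],
)

```text
t: 10.38
tool_pos: [0.4893, -0.2084, 0.2364]
tool_rot: [-2.295, -2.143, 0.001]
contact_force: [-1.1, 0.0, -1.2]
opening: 0.0193
```

```bash
python3 g.py .49 -.208 .225 -3.9; python3 look.py i; python3 - <<'E'
from ov import *
draw("pics/side_if.png","pics/ov2.png",np.array([.490,-.208,.237-.1044]),-.068,np.array([.490,-.208,.125]),-.068,x0=280,y0=245,w=36,h=50,k=11)
E
```

```text
inc cm [0.05 0.07 1.14] twist -0.02 yaw -3.92 tilt 0.09
t 10.375 F [-1.06  0.04 -1.2 ] open 0.0193 nose 0.017 pos [ 0.4893 -0.2084  0.2364] q [-0.54 -0.16  1.84 -0.    1.47 -0.47]
(550, 396, 3)
```

View pics/ov2.png

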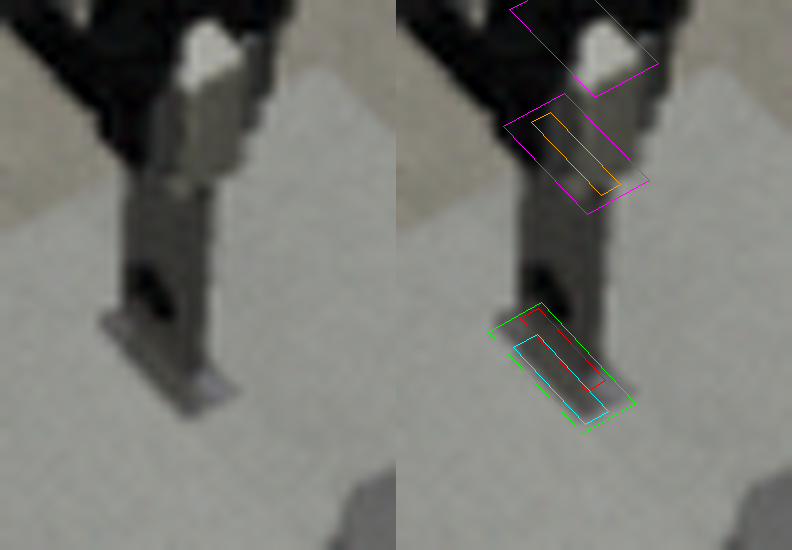

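The foot is over the mouth within 1–2 mm, so I'll go into the throat slowly, watching the force.

>>> move_arm(
  increments=[
    [0,0,0.5,0,1],
    [0,0,0.9,0,1],
    [0,0,1.3,0,1],
    [0,0,1.6,0,1],
    [0,0,1.6,0,1],
  ],
)

```text
t: 11.1
tool_pos: [0.4897, -0.2089, 0.221]
tool_rot: [2.296, 2.144, -0.0]
contact_force: [-0.3, -1.2, -1.2]
opening: 0.0195
```

```bash
python3 g.py .49 -.208 .17 -3.9
```

```text
inc cm [0.09 0.02 5.1 ] twist -0.03 yaw -3.93 tilt 0.03
t 11.1 F [-0.31 -1.16 -1.21] open 0.0195 nose 0.017 pos [ 0.4897 -0.2089  0.221 ] q [-0.54 -0.15  1.86 -0.    1.44 -0.47]
```

The foot is 8 mm below the plate with no contact force. Continuing.

>>> move_arm(
  increments=[
    [0,0,0.4,0,1],
    [0,0,0.8,0,1],
    [0,0,1.2,0,1],
    [0,0,1.6,0,1],
    [0,0,1.6,0,1],
  ],
)

```text
t: 11.72
tool_pos: [0.4898, -0.2087, 0.2048]
tool_rot: [2.296, 2.144, 0.0]
contact_force: [2.6, -2.4, -1.8]
opening: 0.0194
```

```bash
python3 g.py .49 -.208 .17 -3.9
```

```text
inc cm [0.08 0.01 3.48] twist -0.03 yaw -3.93 tilt 0.02
t 11.725 F [ 2.56 -2.37 -1.8 ] open 0.0194 nose 0.017 pos [ 0.4898 -0.2087  0.2048] q [-0.54 -0.14  1.87 -0.    1.41 -0.47]
```

>>> move_arm(
  increments=[
    [-0.02,0.03,0.3,0,1],
    [-0.03,0.05,0.8,0,1],
    [-0.03,0.05,1.3,0,1],
    [-0.03,0.05,1.8,0,1],
    [-0.03,0.05,1.8,0,1],
  ],
)

```text
t: 12.35
tool_pos: [0.4901, -0.2089, 0.1864]
tool_rot: [-2.296, -2.144, 0.0]
contact_force: [2.4, -2.1, -2.7]
opening: 0.0194
```

```bash
python3 g.py .49 -.208 .17 -3.9;python3 look.py j; python3 - <<'E'
from ov import *
draw("pics/side_jf.png","pics/ov3.png",np.array([.490,-.208,.187-.1044]),-.068,np.array([.490,-.208,.125]),-.068,x0=280,y0=245,w=36,h=50,k=11)
E
```

```text
inc cm [ 0.09 -0.01  1.64] twist -0.02 yaw -3.92 tilt 0.02
t 12.35 F [ 2.36 -2.07 -2.68] open 0.0194 nose 0.017 pos [ 0.4901 -0.2089  0.1864] q [-0.54 -0.12  1.89  0.    1.38 -0.47]
(550, 396, 3)
```

View pics/ov3.png

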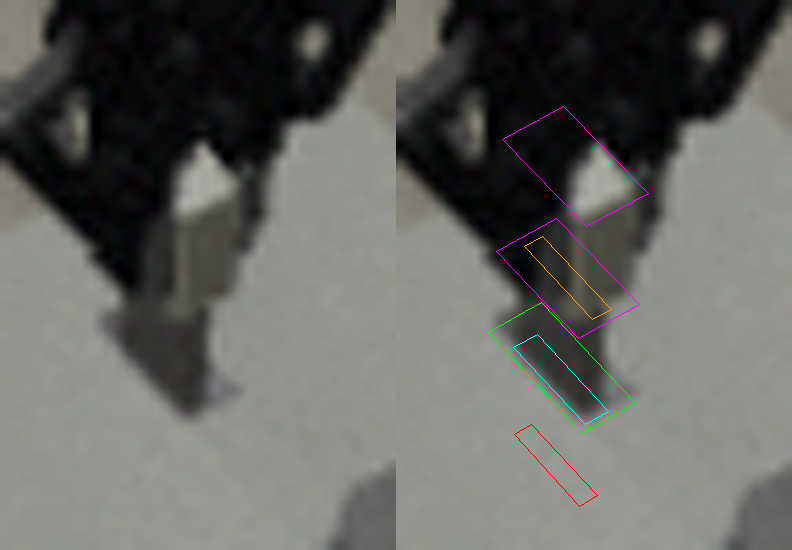

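The blade is well inside and side forces are small. Final descent to about 60 mm depth.

>>> move_arm(
  increments=[
    [-0.02,0.02,0.4,0,1],
    [-0.02,0.02,0.8,0,1],
    [-0.02,0.02,1.2,0,1],
    [-0.02,0.02,1.6,0,1],
    [-0.02,0.02,1.6,0,1],
  ],
)

```text
t: 13.08
tool_pos: [0.4903, -0.2091, 0.1707]
tool_rot: [-2.296, -2.144, -0.0]
contact_force: [2.5, -0.9, -2.5]
opening: 0.0193
```

>>> move_arm(
  increments=[
    [0,0,0,0,1],
    [0,0,0,0,1],
    [0,0,0,0,1],
    [0,0,0,0,1],
  ],
)

```text
t: 13.58
tool_pos: [0.4903, -0.2091, 0.1713]
tool_rot: [-2.296, -2.144, 0.0]
contact_force: [1.6, -0.8, -2.4]
opening: 0.0193
```

```bash
python3 g.py .49 -.208 .17 -3.9;python3 look.py k; python3 - <<'E'
from ov import *
draw("pics/side_kf.png","pics/ov4.png",np.array([.490,-.208,.17-.1044]),-.068,np.array([.490,-.208,.125]),-.068,x0=280,y0=245,w=36,h=50,k=11)
E
```

```text
inc cm [ 0.11 -0.04  0.13] twist -0.03 yaw -3.93 tilt 0.01
t 13.575 F [ 1.64 -0.78 -2.35] open 0.0193 nose 0.017 pos [ 0.4903 -0.2091  0.1713] q [-0.54 -0.11  1.9   0.    1.35 -0.47]
(550, 396, 3)
```

View pics/ov4.png

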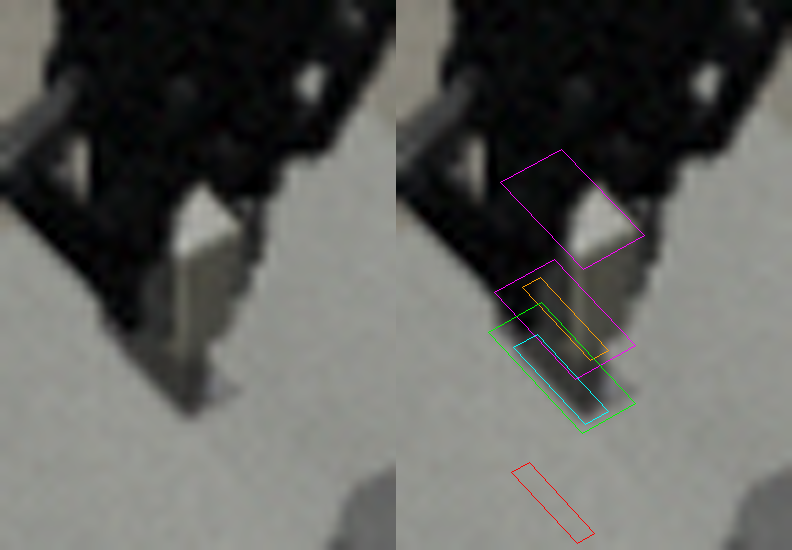

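View pics/side_kf.png

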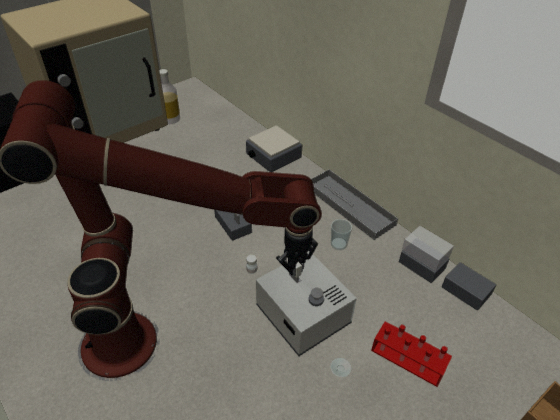

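The blade is in the slot about 55–58 mm deep with the handle above the plate. Outside force is under 3 N, most of it the paddle's weight, and the plunger is up. Handing in.

```bash
python3 -c "
from station import order
print(order.finish_job())"
```

```text
the job is handed in; nothing more can be done
None
```

I pressed the steriliser's plunger to its stop, then took the paddle from the stand and handed in with its blade held in the slot. The hand-in gave no verdict, so these results are my own last checks.

- **Plunger:** the tool stalled at z = 0.168 m while the force rose to about 13 N, which is the stop. A later picture shows the head back at its rest position.
- **Paddle in the slot:** the blade is about 55–58 mm below the top plate, worked out from the tool height. The handle is clear of the plate.
- **Hold:** the grip was set to 60 N with the fingers 19.3 mm apart on the 20 mm handle. The tool was vertical, and the outside force was about 3 N, which includes the paddle's own weight.
- **Other loose things:** I saw none of them shifted. The spatula is mostly behind the arm in the final picture, but it was in place after the paddle was lifted out.
- **Disagreements:** the side camera reads about 1 px (2–3 mm) high compared with the top camera, so I aligned the paddle to the slot within the side view. In the overlays the handle's lower edge sat up to about 4 mm higher than predicted, and the blade seemed to lean up to about 2 degrees in the grip. Both are within the limits.

The job ran to about 13.7 s of the 54 s allowed.

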